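# Pin a hinge bracket in the drilling jig and hold it against the fence

## Robot

A 6-joint arm with a two-finger parallel gripper is mounted at the origin on the work surface. World frame = base frame: x ahead of the robot, y to its left, z up, the work surface at z = 0. Lengths are in m, angles in rad, forces in N, time in s.
With the tool pointing down it reaches from about 0.325 to 0.85 m from the base axis. Payload 15.5 kg.
Tool frame: the origin (TCP) lies between the finger pads, 19 mm behind the fingertips; this is the grasp point; z points along the fingers, y is the line along which they close (so a half turn about z gives the same grasp; the last joint's range is limited). The gripper opens to 91 mm and grips with 3 to 60 N. Pads are 32 mm wide; open, the fingers measure 118 mm over their backs; the gripper's body (76 mm by 178 mm) begins 60 mm behind the grasp point.
Start: joints at [-1.442, 0.494, 1.345, -0, 1.302, -0.096], TCP at [0.139, -0.609, 0.233] pointing down, gripper open.
Joint ranges: [-2.91, 2.91], [-0.82, 2.16], [0.22, 2.67], [-1.22, 4.37], [0.12, 2.79], [-3.08, 3.08]. Speed limits (rad/s): [1.89, 1.89, 2.57, 3.01, 3.01, 3.01].

## Interface

Orientations are given as a unit quaternion [w, x, y, z].
In Python, from bench import ctrl gives the robot as it stands.
- The arm moves only by the shell command python3 -m pendant 'ROWS' [FORCE]. ROWS is a JSON object of lists of equal length, an entry for each row: "xyz": the shift along the tool's x, y, z in m, a list of three; "yaw": the turn about the tool's z in degrees; "grip": the opening, from 0 (shut) to 1 (fully open). A call has exactly 5 rows; each row shifts and turns the commanded pose from where the row before left it, along the tool's axes as they then stand; what a row does not reach is not made up. A row lasts 1/12 s, in which the tool goes at most 41.7 mm and 7.16 degrees, less where a joint would pass 70% of its speed; a pose out of reach is approached as far as the arm can. A call with a gripper value outside its range is refused whole. The fingers move at their own pace and stop on an object; FORCE is the grip in N (left out, the last holds). Time passes only in rows, so rows that do not move let the fingers close, or fill a call up. It gives the time, the measured TCP pose, the force, the opening and the grip force at its end, in the units of the state.
- ctrl.get_state(): the state, without advancing time (a new reading comes with each control period).
- ctrl.read_camera(name): name is "scene" or "side" or "wrist"; returns the picture (420x560x3 uint8, red, green, blue); there is no depth.
- ctrl.camera_params(name): a dict with "intrinsics" (3x3 intrinsics, pixels), "R" (3x3) and "t" (3): a world point X has camera coordinates R X + t; the wrist camera has in their place "hand_eye" (4x4, takes a point from camera to tool coordinates, whose origin is the TCP and whose axes are the flange's). Camera axes: x right, y down, z forward; pixel columns grow to the right and rows downward; lengths in m; the calibration is good to about 2 mm. The wrist camera is an equidistant fisheye: a pixel r from the principal point sees the ray r / f radians off the axis. A picture is of the moment at which its call begins: read the wrist's pose just before it. camera_params takes no time and is no camera call.
- ctrl.sign_off(): hands the job in; it is judged then, once.
The state is a dict: "clock": time; "joint_pos": joint angles; "qd": joint speeds; "joint_efforts": joint torques, N m; "ee_pos": TCP position; "ee_rot": TCP orientation; "ft_force": force on the tool from outside, world axes, zero at the start; "torque": the same for the moment, N m; "gripper_width": opening from 0.0 (shut) to 1.0 (fully open); "grip_force": force on a finger pad.
Only numpy, scipy, OpenCV 4.12 (cv2) and the standard library are available. Lean on these libraries where they do the work, as an engineer would, in place of code of your own. Each camera call takes 0.05 s, during which the arm holds its last target. There are 200 camera calls.

## Task

Set the aluminium hinge bracket on the jig's blue plate, upright leg next to the steel fence and slot over the plate's hole, let go, then lower the red-knobbed pin through the slot into the hole until its knob rests on the bracket, and let go. Then push with closed fingertips into the bracket's inside corner, diagonally down and towards the fence, so that it is pressed firmly (about 10 N each way) and flush against fence and plate, and finish while still holding it so. Leave the tin, the rotor and the screwdriver alone.

Things in the scene. Friction and masses are not known exactly. Their poses are not given: they have to be found in the camera images.
- jig: Drilling jig fixed to the bench: dark steel foot 150 x 180 x 4 mm under a blue plate 120 x 160 mm (x, y), top 30 mm above the bench, with one hole, and a low steel fence near the plate's +x side. Origin: centre of the underside, on the bench; z up, x square to the fence and pointing at it, y along the fence.
- plate: The blue plate of the jig, on which the bracket is to stand: 120 x 160 mm and 26 mm thick, polished: the bracket slides easily on it (friction about 0.25). Fixed to the jig; origin at the centre of its underside, 4 mm above the bench, axes as the jig.
- fence: The steel fence, a bar 18 mm thick, 160 mm long, standing 25 mm above the plate's top. Fixed to the jig; origin at the middle of the line where the fence's working face (it looks to -x) meets the plate's top, 40 mm in +x from the jig's origin and 30 mm above the bench; axes as the jig.
- jig_hole (a point): Centre of the mouth of the hole in the plate's top, 42 mm in -x and 38 mm in +y of the fence's origin; hole 12.5 mm wide, 26 mm deep, edge slightly chamfered; axes as the jig.
- bracket: Loose aluminium angle bracket, 0.27 to 0.45 kg: flat flange 70 x 120 mm (x, y), 10 mm thick, lying down, and an upright leg along its +x edge, 10 mm thick (grip it across this, from above), 120 mm wide, top 65 mm above the underside. Origin: middle of the bottom edge of the leg's back face; x points out of that face, y along it, z up. Home on the jig, its frame is the fence's.
- bracket_slot (a point): Centre of the slot in the flange at its upper face: 42 mm in -x, 38 mm in +y and 10 mm in z from the bracket's origin. The slot is 24 mm long (x) by 15 mm wide (y) and goes through. With the bracket home it is centred over the jig's hole.
- bracket_corner (a point): Middle of the inside corner where the leg's inner face meets the flange's upper face (-10, 0, 10 mm from the bracket's origin): the place to push.
- pin: Loose locating pin standing upright in its stand, about 40 g: a steel shaft 10 mm wide and 34 mm long with a tapered tip below a red round knob 18 mm wide and 28 mm high (62 mm in all). Origin: the tip's centre; z up to the knob.
- pin_shoulder (a point): Centre of the underside of the pin's knob, 34 mm above the tip. When the pin is down, it rests on the flange, 10 mm above the plate's top.
- pin_stand: Yellow stand fixed to the bench, 44 x 44 x 36 mm, with the pin in the hole in its middle; the pin's knob rests on its top, 36 mm above the bench. Origin: centre of the underside. It may change places with the tin.
- tin: Bystander: small loose tin, 48 mm wide, 45 mm high. Origin: centre of the underside.
- rotor: Bystander: loose black centrifuge rotor, a hub with six cups around it, about 104 mm wide, 38 mm high. Origin: centre of the underside.
- driver: Bystander: loose screwdriver lying on the bench, roughly along x, about 0.2 m long.

How it is judged:
By the outcome, as a careful person would: the job done as asked, in the order asked, and still so for the second after the job is handed in, while the arm keeps its last pose, push and grip.
It also fails if it takes over 72 s, if anything falls off the work surface, if the arm or the gripper's body presses on something with over 40 N, if the wrist force passes 120 N, or if a joint passes its speed limit or range.

## Working session

There is one attempt and no reset: what is moved stays moved. The work goes in short steps, Python scripts to look and compute and a shell command to move; the robot and the scene stay as the last step left them, time stands still between calls to the robot, and variables do not carry over. Pictures are saved under pics/ and viewed, at most 10 in all, crops included, and the job is handed in when it is done.

```bash
ls; mkdir -p pics; cat > h.py <<'E'
import numpy as np, cv2
from bench import ctrl
from scipy.spatial.transform import Rotation as Ro
def st():
    s=ctrl.get_state(); q=s["ee_rot"]; return s, Ro.from_quat([q[1],q[2],q[3],q[0]]).as_matrix(), np.array(s["ee_pos"])
def ray(name,uv):
    p=ctrl.camera_params(name); K=np.array(p["intrinsics"])
    R=np.array(p["R"]);t=np.array(p["t"])
    d=R.T@np.linalg.inv(K)@[uv[0],uv[1],1]; return -R.T@t,d
def onz(name,uv,z):
    c,d=ray(name,uv); return c+d*(z-c[2])/d[2]
def proj(name,X):
    p=ctrl.camera_params(name); K=np.array(p["intrinsics"]); x=K@(np.array(p["R"])@X+np.array(p["t"])); return x[:2]/x[2]
def wray(uv,R,pos):
    p=ctrl.camera_params("wrist");K=np.array(p["intrinsics"]);H=np.array(p["hand_eye"])
    m=np.array([(uv[0]-K[0,2])/K[0,0],(uv[1]-K[1,2])/K[1,1]]); r=np.hypot(*m)
    d=np.array([*(m/max(r,1e-9)*np.sin(r)),np.cos(r)])
    return pos+R@H[:3,3], R@H[:3,:3]@d
def wonz(uv,z,R,pos):
    c,d=wray(uv,R,pos); return c+d*(z-c[2])/d[2]
def save(name,f):
    im=ctrl.read_camera(name)[:,:,::-1].copy(); cv2.imwrite(f"pics/{f}.png",im); return im
E
python3 - <<'E'
from h import *
s,R,p=st(); print(s["clock"],p,R.round(3).tolist(),s["gripper_width"],s["ft_force"])
ims=[save(n,n+"0") for n in("scene","side","wrist")]
cv2.imwrite("pics/a.png",cv2.resize(np.hstack(ims[:2]),(800,300)))
for n in("scene","side","wrist"):print(n,{k:np.array(v).round(3).tolist() for k,v in ctrl.camera_params(n).items()})
E
```

```text
pics
0.0 [ 0.13926509 -0.60892046  0.23214075] [[0.975, 0.223, -0.0], [0.223, -0.975, 0.001], [0.0, -0.001, -1.0]] 0.99673931461235 [ 0.51008355 -0.12376697 -0.7678869 ]
scene {'intrinsics': [[461.636, 0.0, 276.907], [0.0, 461.636, 211.371], [0.0, 0.0, 1.0]], 'R': [[-0.635, 0.772, -0.025], [0.414, 0.313, -0.855], [-0.652, -0.554, -0.519]], 't': [0.361, -0.169, 1.461]}
side {'intrinsics': [[394.599, 0.0, 273.836], [0.0, 394.599, 208.747], [0.0, 0.0, 1.0]], 'R': [[-0.851, -0.525, 0.01], [-0.412, 0.657, -0.632], [0.325, -0.542, -0.775]], 't': [0.458, 0.25, 0.878]}
wrist {'intrinsics': [[325.192, 0.0, 279.297], [0.0, 325.192, 206.834], [0.0, 0.0, 1.0]], 'hand_eye': [[0.0, -0.97, -0.244, 0.068], [1.0, 0.0, -0.0, 0.0], [0.001, -0.244, 0.97, -0.152], [0.0, 0.0, 0.0, 1.0]]}
```

View pics/scene0.png

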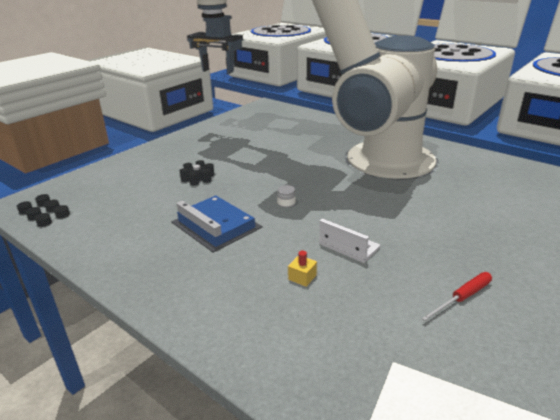

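View pics/side0.png

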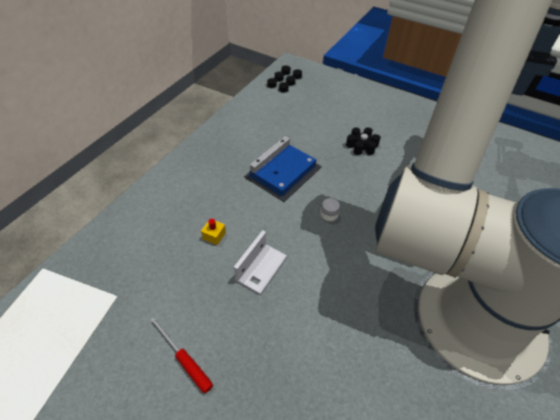

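The scene view shows the jig at (217,220), bracket at (350,241), pin at (302,262), tin at (287,197), rotor at (197,173) and driver at (460,297). In the side view the jig is at (284,167), bracket at (260,265) with its slot near (256,279), pin at (212,228), tin at (330,209).

```bash
python3 - <<'E'
from h import *
sd=cv2.imread("pics/side0.png");
def rough(n,uv,z,l): print(l,onz(n,uv,z).round(3))
for uv,l in(((257,279),"slot"),((262,292),"flange cornerA"),((286,258),"flange cornerB")): rough("side",uv,.01,l)
rough("side",(236,270),.065,"legtopA");rough("side",(264,234),.065,"legtopB")
rough("side",(212,224),.064,"pin top");rough("scene",(303,254),.064,"pin top")
rough("side",(330,203),.045,"tin");rough("side",(363,140),.03,"rotor")
hsv=cv2.cvtColor(sd,cv2.COLOR_BGR2HSV)
m=cv2.inRange(hsv,(100,120,60),(125,255,255)); m[:120]=0;m[210:]=0;m[:,340:]=0;m[:,:230]=0
c=max(cv2.findContours(m,0,2)[0],key=cv2.contourArea)
for q in cv2.approxPolyDP(c,3,True)[:,0]: print(q,onz("side",q.astype(float),.03).round(3))
cr=lambda a,x,y:cv2.resize(a[y:y+75,x:x+100],(400,300),interpolation=2)
sc=cv2.imread("pics/scene0.png")
cv2.imwrite("pics/b.png",np.vstack([np.hstack([cr(sd,235,130),cr(sd,205,220)]),np.hstack([cr(sc,165,185),cr(sc,290,205)])]))
E
```

```text
slot [0.475 0.178 0.01 ]
flange cornerA [0.446 0.2   0.01 ]
flange cornerB [0.446 0.092 0.01 ]
legtopA [0.509 0.209 0.065]
legtopB [0.509 0.093 0.065]
pin top [0.633 0.134 0.064]
pin top [0.646 0.134 0.064]
tin [ 0.424 -0.095  0.045]
rotor [ 0.455 -0.388  0.03 ]
[290 145] [ 0.634 -0.249  0.03 ]
[255 173] [ 0.659 -0.094  0.03 ]
[250 172] [ 0.673 -0.089  0.03 ]
[282 195] [ 0.551 -0.063  0.03 ]
[315 165] [ 0.529 -0.213  0.03 ]
[314 158] [ 0.546 -0.237  0.03 ]
```

View pics/b.png

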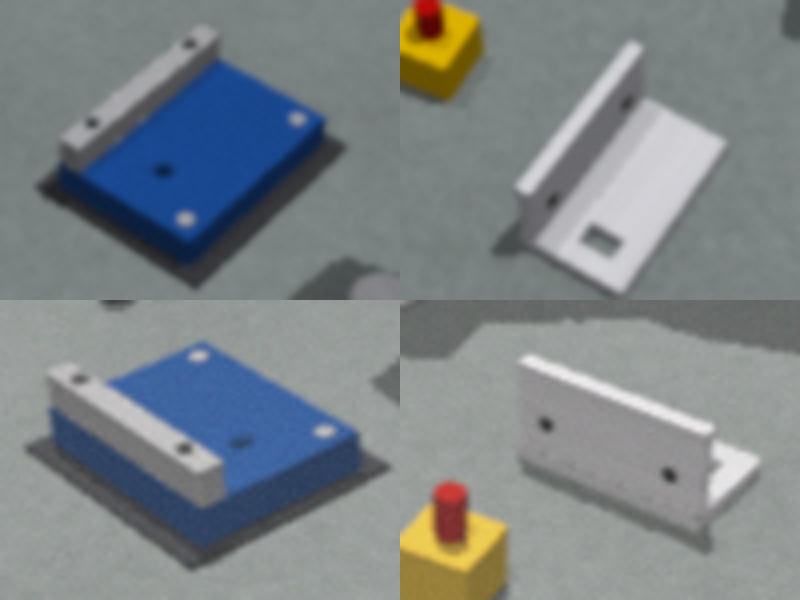

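The crops show the hole near (276,173) in the side view, at the plate's +y end; the jig is turned about -8°. The bracket is nearly square to the world axes, with its slot towards +y. I'll move over the jig with the tool yawed to 90° and take a closer look.

```bash
python3 -m pendant '{"xyz":[[0,0,0],[0,0,0],[0,0,0],[0,0,0],[0,0,0]],"yaw":[-7,-7,-7,-7,-7],"grip":[1,1,1,1,1]}' 30 >/dev/null
python3 -m pendant '{"xyz":[[0,0,0],[0,0,0],[0,0,0],[0,0,0],[0,0,0]],"yaw":[-7,-7,-7,-7,-7],"grip":[1,1,1,1,1]}' >/dev/null
python3 -m pendant '{"xyz":[[0,0,0],[0.03,0.03,0],[0.03,0.03,0],[0.03,0.03,0],[0.03,0.03,0]],"yaw":[-7,0,0,0,0],"grip":[1,1,1,1,1]}'
python3 -m pendant '{"xyz":[[0.03,0.03,0],[0.03,0.03,0],[0.03,0.03,0],[0.03,0.03,0],[0.03,0.03,0]],"yaw":[0,0,0,0,0],"grip":[1,1,1,1,1]}'
python3 -m pendant '{"xyz":[[0.03,0.03,0],[0.03,0.03,0],[0.03,0.03,0],[0.03,0.03,0],[0.03,0.03,0]],"yaw":[0,0,0,0,0],"grip":[1,1,1,1,1]}'
python3 -m pendant '{"xyz":[[0.03,0.03,0],[0,0,0],[0,0,0],[0,0,0],[0,0,0]],"yaw":[0,0,0,0,0],"grip":[1,1,1,1,1]}'
python3 - <<'E'
from h import *
s,R,p=st(); print(s["clock"],p,R.round(3).tolist(),s["joint_pos"])
np.savez("pics/w1.npz",R=R,p=p); save("wrist","w1")
E
```

```text
clock: 1.4
ee_pos: [0.2581, -0.4901, 0.2325]
ee_rot: [-0.0, 0.708, 0.706, 0.0]
ft_force: [0.9, -1.8, 0.5]
gripper_width: 0.997
grip_force: 0.0
clock: 1.82
ee_pos: [0.4061, -0.3429, 0.2327]
ee_rot: [-0.0, 0.708, 0.706, 0.0]
ft_force: [0.6, -1.1, -0.4]
gripper_width: 0.999
grip_force: 0.0
clock: 2.23
ee_pos: [0.5537, -0.1958, 0.2326]
ee_rot: [-0.0, 0.708, 0.706, -0.0]
ft_force: [0.2, -1.3, -0.1]
gripper_width: 1.0
grip_force: 0.0
clock: 2.65
ee_pos: [0.5814, -0.1691, 0.2326]
ee_rot: [-0.0, 0.708, 0.706, -0.0]
ft_force: [0.0, 0.2, 1.4]
gripper_width: 0.998
grip_force: 0.0
2.65 [ 0.58141486 -0.16906217  0.23259744] [[0.003, 1.0, -0.001], [1.0, -0.003, -0.0], [-0.0, -0.001, -1.0]] [-3.81439004e-01  4.66318656e-01  1.39544316e+00 -2.38315463e-04
  1.28036618e+00 -3.78324463e-01]
```

View pics/w1.png

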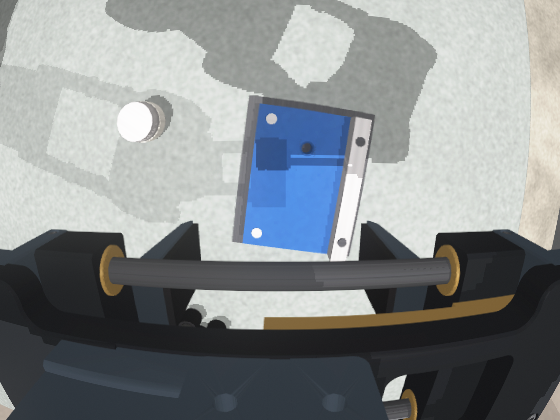

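The wrist view shows the jig with its hole at (307,148), the fence on the right (blue edge from (350,117) to (328,253)) and the plate's left edge from (257,104) to (243,241). The tin is at (138,121). Next: measure the jig, then move over the bracket.

```bash
python3 - <<'E'
from h import *
d=np.load("pics/w1.npz");R,p=d["R"],d["p"]; im=cv2.imread("pics/w1.png")
hsv=cv2.cvtColor(im,cv2.COLOR_BGR2HSV); m=cv2.inRange(hsv,(95,110,60),(125,255,255)); m[:,:200]=0;m[:,420:]=0;m[:90]=0;m[260:]=0
L=[];Rr=[]
for r in range(122,235,2):
    c=np.where(m[r])[0]
    if len(c)>30: L.append(wonz((c[0]-.5,r),.03,R,p));Rr.append(wonz((c[-1]+.5,r),.03,R,p))
def fit(P):
    P=np.array(P)[:,:2]
    v=cv2.fitLine(P.astype(np.float32),cv2.DIST_HUBER,0,.001,.001).ravel(); n=v[:2]*np.sign(v[1]); c=v[2:]
    res=(P-c)@[n[1],-n[0]]; return n,c,np.abs(res).max()
for P in(L,Rr):
    n,c,e=fit(P); print("dir",n,"yaw",np.degrees(np.arctan2(-n[0],n[1])),"c",c,e)
g=hsv[135:162,292:322,2]; b=(g<75).astype(np.uint8); 
k=cv2.connectedComponentsWithStats(b); print(k[2],k[3]+[292,135])
print("hole rough",wonz((307,148),.03,R,p), "tool at side", onz("side",(275.75,172.75),.03),"scene",onz("scene",(241/4+165,(442-300)/4+185),.03))
for uv in((271.5,118.5),(256.5,233)):print("screw",wonz(uv,.03,R,p))
E
python3 -m pendant '{"xyz":[[0.035,-0.01,0],[0.035,-0.01,0],[0.035,-0.01,0],[0.035,-0.01,0],[0.035,-0.01,0]],"yaw":[0,0,0,0,0],"grip":[1,1,1,1,1]}' >/dev/null
python3 -m pendant '{"xyz":[[0.02,-0.01,0],[0.02,-0.01,0],[0,-0.01,0],[0,0,0],[0,0,0]],"yaw":[0,0,0,0,0],"grip":[1,1,1,1,1]}'
python3 - <<'E'
from h import *
s,R,p=st(); print(s["clock"],p)
np.savez("pics/w2.npz",R=R,p=p); save("wrist","w2")
E
```

```text
dir [0.1396284 0.990204 ] yaw -8.026343 c [ 0.54754597 -0.15776217] 0.0005689796675089899
dir [0.13986896 0.99017   ] yaw -8.040263 c [ 0.6486301  -0.15763439] 0.0007084522460695026
[[  0   0  30  27 810]] [[306.5 148. ]]
hole rough [ 0.61093703 -0.12408744  0.03      ] tool at side [ 0.6092242 -0.1257967  0.03     ] scene [ 0.61450644 -0.12215231  0.03      ]
screw [ 0.57243572 -0.09190732  0.03      ]
screw [ 0.55421784 -0.22110898  0.03      ]
clock: 3.53
ee_pos: [0.5026, 0.0459, 0.233]
ee_rot: [0.0, 0.708, 0.706, 0.0]
ft_force: [0.2, 0.2, 0.7]
gripper_width: 1.004
grip_force: 0.0
3.5333 [0.50255933 0.04588946 0.23302151]
```

View pics/w2.png

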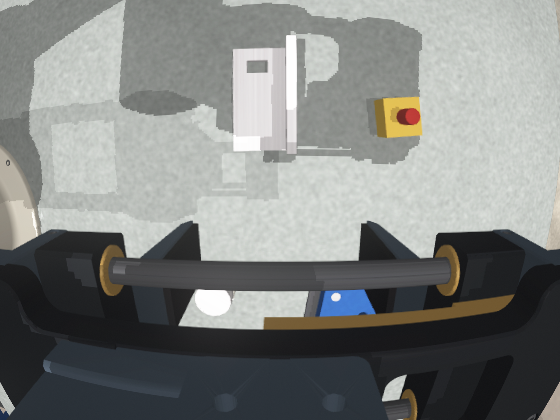

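The wrist view shows the bracket flange spanning (233–287, 48–150), the slot at (257,66), the bright leg top strip at cols ~287–297 over rows 35–154, and the pin's red knob at about (410,116) on the yellow stand.

```bash
python3 - <<'E'
from h import *
d=np.load("pics/w2.npz");R,p=d["R"],d["p"]; im=cv2.imread("pics/w2.png")
g=cv2.cvtColor(im,cv2.COLOR_BGR2GRAY)
for r in(45,70,100,130,148): print(r,g[r,226:240].tolist(),"|",g[r,278:304].tolist())
print("cols at 291",g[28:42,291].tolist(),g[146:162,291].tolist())
print("slot row66",g[66,240:275].tolist(),"col257",g[52:82,257].tolist())
hsv=cv2.cvtColor(im,cv2.COLOR_BGR2HSV)
m=cv2.inRange(hsv,(0,130,60),(8,255,255))|cv2.inRange(hsv,(170,130,60),(180,255,255)); m[:,:350]=0;m[200:]=0
ys,xs=np.where(m); print("red bbox",xs.min(),xs.max(),ys.min(),ys.max())
q=cv2.inRange(hsv,(18,100,90),(35,255,255));q[:,:350]=0;q[200:]=0
c=max(cv2.findContours(q,0,2)[0],key=cv2.contourArea)
for u in cv2.approxPolyDP(c,3,True)[:,0]: print("yellow",u,wonz(u.astype(float),.036,R,p).round(4))
E
python3 - <<'E'
import cv2
im=cv2.imread("pics/w2.png")
cv2.imwrite("pics/c.png",cv2.hconcat([cv2.resize(im[25:165,225:305],(340,595),interpolation=cv2.INTER_CUBIC),cv2.resize(im[85:155,365:430],(440,595),interpolation=cv2.INTER_CUBIC)]))
E
```

```text
45 [138, 137, 137, 139, 139, 138, 137, 136, 134, 134, 135, 134, 134, 134] | [139, 138, 140, 141, 144, 142, 139, 145, 242, 254, 254, 254, 254, 254, 254, 254, 254, 253, 197, 138, 141, 142, 140, 139, 137, 136]
70 [142, 141, 141, 143, 142, 140, 142, 216, 222, 216, 216, 219, 223, 224] | [198, 199, 200, 197, 195, 197, 199, 176, 238, 254, 254, 254, 254, 254, 254, 254, 255, 254, 243, 148, 150, 148, 146, 145, 143, 142]
100 [141, 139, 138, 139, 138, 119, 126, 206, 225, 220, 218, 221, 225, 226] | [197, 198, 199, 197, 195, 195, 197, 176, 224, 253, 254, 254, 254, 254, 254, 255, 255, 255, 234, 159, 149, 148, 149, 151, 153, 153]
130 [148, 149, 150, 148, 147, 145, 124, 174, 228, 224, 221, 224, 228, 229] | [195, 196, 197, 195, 192, 191, 193, 170, 140, 215, 230, 230, 229, 229, 230, 232, 234, 235, 202, 153, 152, 151, 149, 145, 142, 140]
148 [184, 185, 188, 189, 190, 189, 188, 223, 250, 252, 251, 251, 252, 253] | [193, 193, 195, 193, 191, 190, 189, 179, 149, 188, 197, 196, 195, 193, 192, 195, 200, 197, 188, 192, 209, 209, 211, 213, 215, 214]
cols at 291 [139, 137, 136, 195, 197, 199, 193, 243, 254, 254,
[... 211 characters left out ...]
9, 140, 140, 142, 141, 135, 120, 121, 159, 218, 230, 229, 230, 212, 203, 201] col257 [226, 227, 227, 227, 227, 227, 227, 221, 172, 133, 136, 138, 140, 141, 143, 143, 145, 143, 141, 139, 155, 227, 226, 225, 226, 225, 225, 225, 226, 225]
red bbox 397 419 108 124
yellow [418  97] [0.6583 0.1531 0.036 ]
yellow [375 100] [0.6064 0.1458 0.036 ]
yellow [378 136] [0.6106 0.1061 0.036 ]
yellow [421 134] [0.6631 0.111  0.036 ]
yellow [420 117] [0.6612 0.1304 0.036 ]
yellow [415 125] [0.655  0.1208 0.036 ]
yellow [400 124] [0.6364 0.1208 0.036 ]
yellow [395 118] [0.6302 0.1272 0.036 ]
yellow [401 108] [0.6373 0.1389 0.036 ]
yellow [414 107] [0.6533 0.1412 0.036 ]
yellow [419 112] [0.6598 0.136  0.036 ]
```

View pics/c.png

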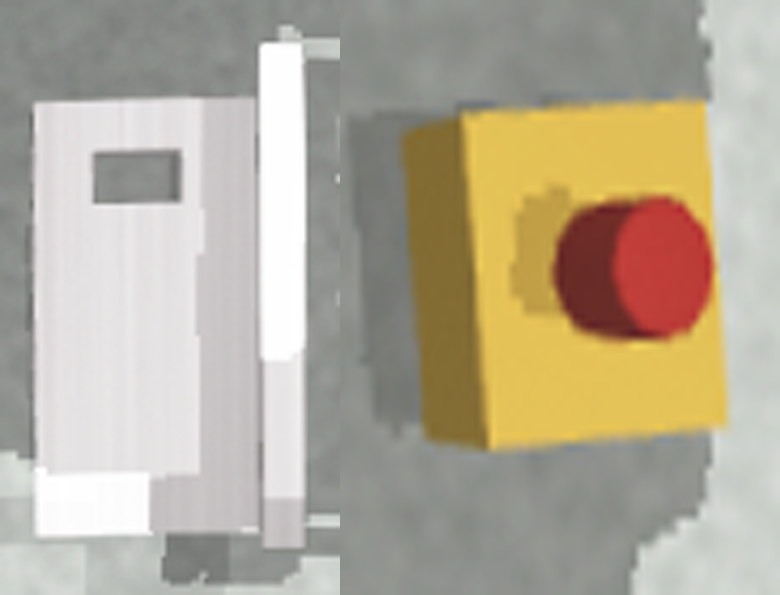

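```bash
python3 - <<'E'
from h import *
d=np.load("pics/w2.npz");R,p=d["R"],d["p"]
W=lambda u,z:wonz(np.array(u)-.5,z,R,p)[:2]
a,b,c,e=[W(u,.065) for u in((286.3,34.9),(287.1,153.7),(296.5,34.9),(296.5,153.7))]
print("leg",a,b,c,e,"centre",(a+b+c+e)/4,"len",np.linalg.norm(a-b),"thick",c[0]-a[0],e[0]-b[0])
for l,h in((a,b),(c,e)): v=l-h; print("yaw",np.degrees(np.arctan2(-v[0],v[1])))
f,g=W((233.2,49.2),.01),W((233.2,150.6),.01); v=f-g; print("flange left",f,g,np.degrees(np.arctan2(-v[0],v[1])))
s=W((257.35,66.65),.01); print("slot",s)
print("pin top",W((413.2,116.8),.064))
E
```

```text
leg [0.50878286 0.20738209] [0.50928181 0.08781953] [0.51877514 0.20748555] [0.5185365 0.0878324] centre [0.51384408 0.14762989] len 0.11956359963350731 thick 0.009992277322202425 0.009254693367707123
yaw 0.23909904959813344
yaw -0.11427170722969746
flange left [0.44886678 0.20718873] [0.44812634 0.08757119] -0.35466031232564055
slot [0.47678339 0.1850152 ]
pin top [0.63988377 0.12917029]
```

```bash
python3 -m pendant '{"xyz":[[0.02,0.002,0.02],[0.02,0.002,0.02],[0.02,0.002,0.02],[0.02,0.002,0.02],[0.02,0.003,0.02]],"yaw":[0,0,0,0,0],"grip":[1,1,1,1,1]}' >/dev/null
python3 -m pendant '{"xyz":[[0.002,0,0.02],[0,0,0.01],[0,0,0],[0,0,0],[0,0,0]],"yaw":[0,0,0,0,0],"grip":[1,1,1,1,1]}'
```

```text
clock: 4.42
ee_pos: [0.5147, 0.1481, 0.1037]
ee_rot: [0.0, 0.708, 0.706, 0.0]
ft_force: [0.3, 0.6, -0.5]
gripper_width: 0.998
grip_force: 0.0
```

```bash
python3 -m pendant '{"xyz":[[0,-0.001,0.02],[0,0,0.02],[0,0,0.012],[0,0,0],[0,0,0]],"yaw":[0,0,0,0,0],"grip":[1,1,1,1,0]}' 40
python3 -m pendant '{"xyz":[[0,0,0],[0,0,0],[0,0,0],[0,0,0],[0,0,0]],"yaw":[0,0,0,0,0],"grip":[0,0,0,0,0]}'
python3 -m pendant '{"xyz":[[0,0,0],[0,0,0],[0,0,0],[0,0,0],[0,0,0]],"yaw":[0,0,0,0,0],"grip":[0,0,0,0,0]}'
```

```text
clock: 4.83
ee_pos: [0.5133, 0.1485, 0.0515]
ee_rot: [0.0, 0.708, 0.706, 0.0]
ft_force: [0.0, -0.4, 0.7]
gripper_width: 0.958
grip_force: 0.0
clock: 5.25
ee_pos: [0.5131, 0.1489, 0.0511]
ee_rot: [0.0, 0.708, 0.706, 0.0]
ft_force: [-0.0, -0.0, 0.9]
gripper_width: 0.593
grip_force: 0.0
clock: 5.67
ee_pos: [0.5129, 0.1489, 0.0507]
ee_rot: [0.0, 0.708, 0.706, -0.0]
ft_force: [0.3, 0.8, 0.6]
gripper_width: 0.228
grip_force: 0.0
```

```bash
python3 -m pendant '{"xyz":[[0,0,0],[0,0,0],[0,0,0],[0,0,0],[0,0,0]],"yaw":[0,0,0,0,0],"grip":[0,0,0,0,0]}'
python3 -m pendant '{"xyz":[[0,0,0],[0,0,-0.005],[0,0,-0.005],[0,0,-0.01],[0,0,-0.01]],"yaw":[0,0,0,0,0],"grip":[0,0,0,0,0]}'
python3 -m pendant '{"xyz":[[0,0,-0.02],[0,0,-0.02],[0,0,-0.02],[0,0,-0.01],[0,0,0]],"yaw":[0,0,0,0,0],"grip":[0,0,0,0,0]}'
```

```text
clock: 6.08
ee_pos: [0.513, 0.1489, 0.0507]
ee_rot: [0.0, 0.708, 0.706, 0.0]
ft_force: [1.7, 0.6, -0.6]
gripper_width: 0.105
grip_force: 40.0
clock: 6.5
ee_pos: [0.5126, 0.1488, 0.0816]
ee_rot: [-0.0, 0.708, 0.706, -0.0]
ft_force: [0.6, 0.1, -3.8]
gripper_width: 0.106
grip_force: 40.0
clock: 6.92
ee_pos: [0.514, 0.1491, 0.1533]
ee_rot: [0.001, 0.708, 0.706, 0.002]
ft_force: [0.6, -0.8, -3.5]
gripper_width: 0.108
grip_force: 40.0
```

```bash
python3 -m pendant '{"xyz":[[0,0,0],[0,0,0],[-0.015,0.008,0],[-0.025,0.014,0],[-0.025,0.014,0]],"yaw":[4,3.9,0,0,0],"grip":[0,0,0,0,0]}' >/dev/null
python3 -m pendant '{"xyz":[[-0.03,0.018,0],[-0.03,0.018,0],[-0.03,0.018,0],[-0.03,0.018,0],[-0.03,0.018,0]],"yaw":[0,0,0,0,0],"grip":[0,0,0,0,0]}' >/dev/null
python3 -m pendant '{"xyz":[[-0.025,0.014,0],[-0.025,0.014,0],[-0.015,0.008,0],[-0.01,0,0],[0,0,0]],"yaw":[0,0,0,0,0],"grip":[0,0,0,0,0]}'
python3 -m pendant '{"xyz":[[0,0,0],[0,0,0],[0,0,0],[0,0,0],[0,0,0]],"yaw":[0,0,0,0,0],"grip":[0,0,0,0,0]}' >/dev/null
cat >> h.py <<'E'
def togo(x,y,z,yaw=None):
    s,R,p=st(); print("clock",round(s["clock"],2),"pos",p.round(4),"yaw",np.degrees(np.arctan2(R[1,0],R[0,0])).round(2),"Rz",R[:,2].round(4),"f",np.round(s["ft_force"],1),"w",round(s["gripper_width"],3),s["grip_force"],"togo",(R.T@(np.array([x,y,z])-p)).round(4))
E
python3 -c "
from h import *
togo(.6395,-.1652,.085)"
```

```text
clock: 8.17
ee_pos: [0.6321, -0.1623, 0.1497]
ee_rot: [-0.001, 0.755, 0.655, -0.0]
ft_force: [-0.4, -0.2, -4.5]
gripper_width: 0.107
grip_force: 40.0
clock 8.58 pos [ 0.6328 -0.1601  0.1509] yaw 82.03 Rz [ 1.e-04  0.e+00 -1.e+00] f [-0.9  0.3 -3.5] w 0.107 39.99916434288025 togo [-0.0041  0.0073  0.0659]
```

```bash
python3 -m pendant '{"xyz":[[-0.002,0.003,0.01],[-0.002,0.004,0.01],[0,0,0.01],[0,0,0.01],[0,0,0]],"yaw":[0,0,0,0,0],"grip":[0,0,0,0,0]}' >/dev/null
python3 -m pendant '{"xyz":[[0,0,0],[0,0,0],[0,0,0],[0,0,0],[0,0,0]],"yaw":[0,0,0,0,0],"grip":[0,0,0,0,0]}' >/dev/null
python3 - <<'E'
from h import *
togo(.6395,-.1652,.085)
s,R,p=st();np.savez("pics/w3.npz",R=R,p=p); im=save("wrist","w3"); s2=save("side","s3")
cv2.imwrite("pics/d.png",cv2.hconcat([im[60:300,200:420],cv2.resize(s2[100:220,220:350],(260,240),interpolation=2)]))
E
```

```text
clock 9.42 pos [ 0.6394 -0.1659  0.1112] yaw 81.98 Rz [ 7.e-04 -3.e-04 -1.e+00] f [-0.4 -1.  -3.9] w 0.107 39.99920725822449 togo [0.0007 0.     0.0262]
```

View pics/d.png

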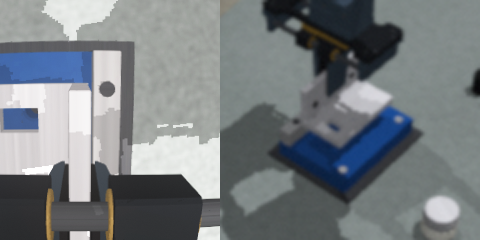

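The crops show the bracket held above the plate, parallel to the fence with a small gap; the slot is at about (220,179) in the full wrist image. Checking the slot against the hole numerically.

```bash
python3 - <<'E'
from h import *
d=np.load("pics/w3.npz");R,p=d["R"],d["p"]; im=cv2.imread("pics/w3.png")
hsv=cv2.cvtColor(im,cv2.COLOR_BGR2HSV)
m=cv2.inRange(hsv,(95,110,40),(125,255,255)); m[:155]=0;m[205:]=0;m[:,:185]=0;m[:,255:]=0
c=max(cv2.findContours(m,0,2)[0],key=cv2.contourArea); x,y,w,h=cv2.boundingRect(c); print(x,y,w,h)
xf=np.array([.9902,-.1397]);yf=np.array([.1397,.9902]);H=np.array([.6109,-.1241])
u=np.array((x+w/2-.5,y+h/2-.5)); s=wonz(u,p[2]-.0507+.01,R,p)[:2]; print("slot",s,"off hole xf,yf",(s-H)@xf,(s-H)@yf)
L=p[:2]-.0013*yf; s=L-.037*xf+.038*yf; print("pred",(s-H)@xf,(s-H)@yf)
for q in((x-.5,y-.5),(x+w-.5,y+h-.5)):print(((wonz(q,p[2]-.0407,R,p)[:2])-H)@np.c_[xf,yf])
E
```

```text
204 169 34 20
slot [ 0.60875235 -0.12406879] off hole xf,yf -0.002130957754834074 -0.0002691254149853207
pred -0.0029631450576494533 -0.0006842352660825384
[-0.01251463  0.00601506]
[ 0.00815597 -0.00650436]
```

```bash
python3 -m pendant '{"xyz":[[0.0005,0,0.007],[0,0,0.007],[0,0,0.007],[0,0,0.005],[0,0,0]],"yaw":[0,0,0,0,0],"grip":[0,0,0,0,0]}'
python3 -m pendant '{"xyz":[[0,0,0.0015],[0,0,0.0015],[0,0,0.001],[0,0,0],[0,0,0]],"yaw":[0,0,0,0,0],"grip":[0,0,0,0,0]}'
```

```text
clock: 9.93
ee_pos: [0.6384, -0.1651, 0.083]
ee_rot: [-0.001, 0.755, 0.656, -0.001]
ft_force: [-0.9, -0.5, -4.0]
gripper_width: 0.106
grip_force: 40.0
clock: 10.35
ee_pos: [0.6393, -0.1654, 0.0809]
ee_rot: [0.0, 0.755, 0.656, 0.0]
ft_force: [-0.3, -0.2, -4.3]
gripper_width: 0.108
grip_force: 40.0
```

```bash
python3 -m pendant '{"xyz":[[0,0,0.0005],[0,0,0.0005],[0,0,0.0005],[0,0,0],[0,0,0]],"yaw":[0,0,0,0,0],"grip":[0,0,0,0,0]}'
python3 -m pendant '{"xyz":[[0,0,0.0005],[0,0,0],[0,0,0],[0,0,0],[0,0,0]],"yaw":[0,0,0,0,0],"grip":[0,0,0,0,0]}'
```

```text
clock: 10.77
ee_pos: [0.6394, -0.1654, 0.0807]
ee_rot: [0.0, 0.755, 0.656, 0.0]
ft_force: [-6.4, 1.2, 16.4]
gripper_width: 0.106
grip_force: 40.0
clock: 11.18
ee_pos: [0.6394, -0.1654, 0.0807]
ee_rot: [0.001, 0.755, 0.656, 0.0]
ft_force: [-8.1, 3.1, 24.1]
gripper_width: 0.106
grip_force: 40.0
```

```bash
python3 -m pendant '{"xyz":[[0,0,-0.001],[0,0,0],[0,0,0],[0,0,0],[0,0,0]],"yaw":[0,0,0,0,0],"grip":[0,0,0.4,0.4,0.4]}'
python3 -m pendant '{"xyz":[[0,0,0],[0,0,-0.015],[0,0,-0.03],[0,0,-0.03],[0,0,-0.03]],"yaw":[0,0,0,0,0],"grip":[0.4,0.4,0.4,0.4,0.4]}'
python3 -m pendant '{"xyz":[[0,0,-0.03],[0,0,-0.02],[0,0,0],[0,0,0],[0,0,0]],"yaw":[0,0,0,0,0],"grip":[0.6,0.6,0.6,0.6,0.6]}'
python3 - <<'E'
from h import *
togo(.6399,.1292,.2)
s,R,p=st();np.savez("pics/w4.npz",R=R,p=p); im=save("wrist","w4")
cv2.imwrite("pics/e.png",cv2.resize(im[60:260,170:430],(780,600),interpolation=2))
E
```

```text
clock: 11.6
ee_pos: [0.6394, -0.1654, 0.0797]
ee_rot: [0.0, 0.755, 0.656, 0.0]
ft_force: [-0.4, -0.3, 0.4]
gripper_width: 0.296
grip_force: 0.0
clock: 12.02
ee_pos: [0.639, -0.1652, 0.1856]
ee_rot: [-0.0, 0.755, 0.656, -0.0]
ft_force: [1.0, -0.2, 0.3]
gripper_width: 0.401
grip_force: 0.0
clock: 12.43
ee_pos: [0.6388, -0.1652, 0.2338]
ee_rot: [-0.0, 0.755, 0.656, -0.0]
ft_force: [-0.0, 0.1, -0.4]
gripper_width: 0.598
grip_force: 0.0
clock 12.43 pos [ 0.6388 -0.1652  0.2338] yaw 81.98 Rz [-1.1e-03  4.0e-04 -1.0e+00] f [-0.   0.1 -0.4] w 0.598 0.0 togo [ 0.2917 -0.04    0.0339]
```

View pics/e.png

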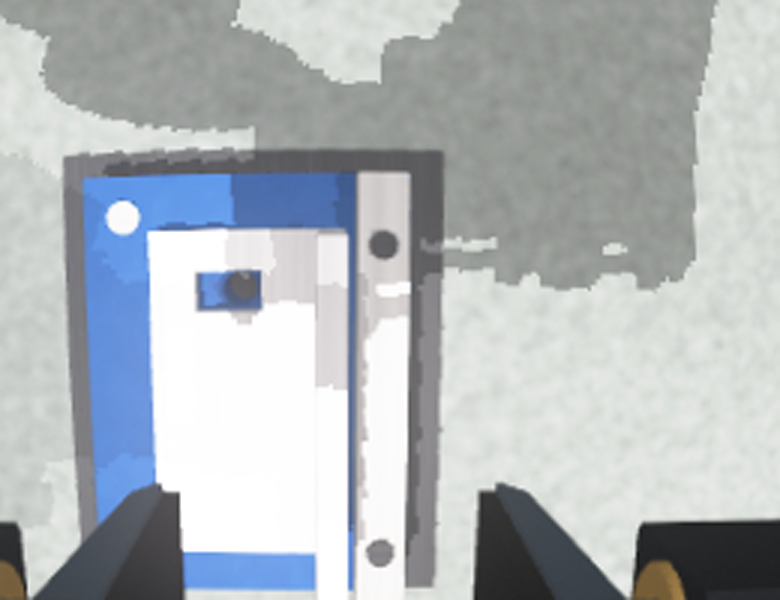

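The picture shows the bracket sitting parallel to the fence with a narrow blue gap; the hole is at about (250,155) inside the slot (235–257, 151–163). Next: re-estimate the hole, turn the tool by 90° and move near the pin.

```bash
python3 - <<'E'
from h import *
d=np.load("pics/w4.npz");R,p=d["R"],d["p"]
xf=np.array([.9902,-.1397]);yf=np.array([.1397,.9902]);H=np.array([.6109,-.1241])
S=lambda a,b:(a/3+170-.33,b/3+60-.33)
h=wonz(S(241,287),.03,R,p)[:2]; s=wonz(S(229,291),.04,R,p)[:2]
print("hole",h,"slot-hole",(s-h)@xf,(s-h)@yf,"slot-H",(s-H)@xf,(s-H)@yf)
E
python3 -m pendant '{"xyz":[[0,0,0],[0,0,0],[0,0,0],[0,0,0],[0,0,0]],"yaw":[7,7,7,7,7],"grip":[0.6,0.6,0.6,0.6,0.6]}' >/dev/null
python3 -m pendant '{"xyz":[[0,0,0],[0,0,0],[0,0,0],[0,0,0],[0,0,0]],"yaw":[7,7,7,7,7],"grip":[0.6,0.6,0.6,0.6,0.6]}' >/dev/null
python3 -m pendant '{"xyz":[[0,0,0],[0,0,0],[0,0,0],[0,0,0],[-0.014,-0.036,0]],"yaw":[7,7,6,0,0],"grip":[0.6,0.6,0.6,0.6,0.6]}' >/dev/null
python3 -m pendant '{"xyz":[[-0.014,-0.036,0],[-0.014,-0.036,0],[-0.014,-0.036,0],[-0.014,-0.036,0],[-0.014,-0.036,0]],"yaw":[0,0,0,0,0],"grip":[0.6,0.6,0.6,0.6,0.6]}' >/dev/null
python3 -m pendant '{"xyz":[[-0.014,-0.036,0],[-0.014,-0.036,0],[0,0,0],[0,0,0],[0,0,0]],"yaw":[0,0,0,0,0],"grip":[0.6,0.6,0.6,0.6,0.6]}' >/dev/null
python3 - <<'E'
from h import *
togo(.6399,.1292,.12)
s,R,p=st();np.savez("pics/w5.npz",R=R,p=p); im=save("wrist","w5")
hsv=cv2.cvtColor(im,cv2.COLOR_BGR2HSV)
m=cv2.inRange(hsv,(0,120,60),(10,255,255))|cv2.inRange(hsv,(170,120,60),(180,255,255))
n,l,b,c=cv2.connectedComponentsWithStats(m)
for i in range(1,n):
    if b[i,4]>80:
        v=cv2.cvtColor(im,cv2.COLOR_BGR2HSV)[:,:,2][l==i]; t,_=cv2.threshold(v,0,255,cv2.THRESH_OTSU)
        ys,xs=np.where((l==i)&(hsv[:,:,2]>t)); 
        print(b[i],c[i],t,"bright bbox",xs.min(),xs.max(),ys.min(),ys.max(),xs.mean(),ys.mean(),wonz((xs.mean(),ys.mean()),.064,R,p),wonz(c[i],.05,R,p))
E
```

```text
hole [ 0.6112891  -0.12412928] slot-hole -0.0033949367062040487 -0.0005266208793609526 slot-H -0.003005561548658646 -0.0005012614860063758
clock 14.57 pos [0.5684 0.1353 0.2341] yaw -7.84 Rz [-9.e-04 -4.e-04 -1.e+00] f [-0.3  0.5  0.3] w 0.599 0.0 togo [ 0.0718 -0.0037  0.1141]
[267 115  17  17 238] [274.93697479 122.91596639] 148.0 bright bbox 267 283 115 130 274.9620853080569 122.38388625592417 [0.64013252 0.12926011 0.064     ] [0.63978855 0.12951843 0.05      ]
[ 86 281   9  32  84] [ 89.21428571 298.79761905] 146.0 bright bbox 86 88 283 294 87.0 289.2 [0.48040477 0.39664654 0.064     ] [0.45890119 0.41080403 0.05      ]
[  0 383  15  37 269] [  4.4795539  402.42007435] 73.0 bright bbox 0 11 383 416 3.4976076555023923 400.6124401913876 [0.20084765 0.79977627 0.064     ] [0.17576857 0.83041498 0.05      ]
```

```bash
python3 -m pendant '{"xyz":[[0.018,-0.001,0.02],[0.018,-0.001,0.025],[0.018,-0.001,0.025],[0.018,-0.0007,0.025],[0,0,0.02]],"yaw":[0,0,0,0,0],"grip":[0.6,0.6,0.6,0.6,0.6]}' >/dev/null
python3 -m pendant '{"xyz":[[0,0,0],[0,0,0],[0,0,0],[0,0,0],[0,0,0]],"yaw":[0,0,0,0,0],"grip":[0.5,0.5,0.5,0.5,0.5]}' >/dev/null
python3 -c "
from h import *
togo(.6400,.1292,.0585)"
```

```text
clock 15.45 pos [0.6408 0.1291 0.1213] yaw -8.01 Rz [ 2.2e-03  2.0e-04 -1.0e+00] f [ 0.4  0.2 -0.4] w 0.5 0.0 togo [-0.001   0.      0.0628]
```

```bash
python3 -m pendant '{"xyz":[[-0.001,0,0.02],[0,0,0.02],[0,0,0.015],[0,0,0.007],[0,0,0]],"yaw":[0,0,0,0,0],"grip":[0.5,0.5,0.5,0.5,0.5]}' >/dev/null
python3 -m pendant '{"xyz":[[0,0,0],[0,0,0],[0,0,0],[0,0,0],[0,0,0]],"yaw":[0,0,0,0,0],"grip":[0.5,0,0,0,0]}' 15
python3 -m pendant '{"xyz":[[0,0,0],[0,0,0],[0,0,0],[0,0,0],[0,0,0]],"yaw":[0,0,0,0,0],"grip":[0,0,0,0,0]}'
python3 -c "
from h import *
togo(.6400,.1292,.0585)"
```

```text
clock: 16.28
ee_pos: [0.6396, 0.1293, 0.0583]
ee_rot: [-0.0, 0.998, -0.07, 0.0]
ft_force: [1.3, -0.1, 0.1]
gripper_width: 0.238
grip_force: 0.0
clock: 16.7
ee_pos: [0.6396, 0.1293, 0.058]
ee_rot: [-0.0, 0.998, -0.07, 0.0]
ft_force: [-0.2, -0.1, 5.9]
gripper_width: 0.187
grip_force: 15.0
clock 16.7 pos [0.6396 0.1293 0.058 ] yaw -8.02 Rz [ 6.e-04  1.e-04 -1.e+00] f [-0.2 -0.1  5.9] w 0.187 15.001002128460641 togo [ 0.0004  0.     -0.0005]
```

```bash
python3 -m pendant '{"xyz":[[0,0,-0.01],[0,0,-0.02],[0,0,-0.03],[0,0,-0.03],[0,0,-0.015]],"yaw":[0,0,0,0,0],"grip":[0,0,0,0,0]}'
python3 -m pendant '{"xyz":[[0.001,0.02,0],[0.001,0.035,0],[0.001,0.035,0],[0.001,0.035,0],[0.001,0.035,0]],"yaw":[0,0,0,0,0],"grip":[0,0,0,0,0]}' >/dev/null
python3 -m pendant '{"xyz":[[0.001,0.035,0],[0,0.03,0],[0,0.02,0],[0,0.01,0],[0,0,0]],"yaw":[0,0,0,0,0],"grip":[0,0,0,0,0]}' >/dev/null
python3 -m pendant '{"xyz":[[0,0,0],[0,0,0],[0,0,0],[0,0,0],[0,0,0]],"yaw":[0,0,0,0,0],"grip":[0,0,0,0,0]}' >/dev/null
python3 -c "
from h import *
togo(.6107,-.1240,.11)"
```

```text
clock: 17.12
ee_pos: [0.6404, 0.1294, 0.1668]
ee_rot: [-0.0, 0.998, -0.07, 0.002]
ft_force: [1.2, 0.2, 0.1]
gripper_width: 0.189
grip_force: 15.0
clock 18.37 pos [ 0.6098 -0.1233  0.1627] yaw -7.96 Rz [-0.e+00  1.e-04 -1.e+00] f [-0.5  0.4 -0.3] w 0.192 14.999136616825126 togo [0.001  0.0006 0.0527]
```

Now down to a tip height of about 0.048 (TCP about 0.104), then check the fit against the hole.

```bash
python3 -m pendant '{"xyz":[[0.001,0.0006,0.01],[0,0,0.015],[0,0,0.015],[0,0,0.015],[0,0,0.004]],"yaw":[0,0,0,0,0],"grip":[0,0,0,0,0]}' >/dev/null
python3 -m pendant '{"xyz":[[0,0,0],[0,0,0],[0,0,0],[0,0,0],[0,0,0]],"yaw":[0,0,0,0,0],"grip":[0,0,0,0,0]}' >/dev/null
python3 - <<'E'
from h import *
togo(.6107,-.1240,.08)
s,R,p=st();np.savez("pics/w6.npz",R=R,p=p); a=save("side","s6"); b=save("scene","sc6"); c=save("wrist","w6")
f=lambda i,x,y:cv2.resize(i[y:y+60,x:x+53],(265,300),interpolation=2)
cv2.imwrite("pics/f.png",cv2.hconcat([f(a,255,135),f(b,195,180),cv2.resize(c[110:290,200:360],(267,300),interpolation=2)]))
E
```

```text
clock 19.2 pos [ 0.611  -0.125   0.1044] yaw -8.02 Rz [ 1.2e-03 -3.0e-04 -1.0e+00] f [ 0.9 -0.5 -0.6] w 0.191 14.999138032144401 togo [-0.0005 -0.0009  0.0244]
```

View pics/f.png

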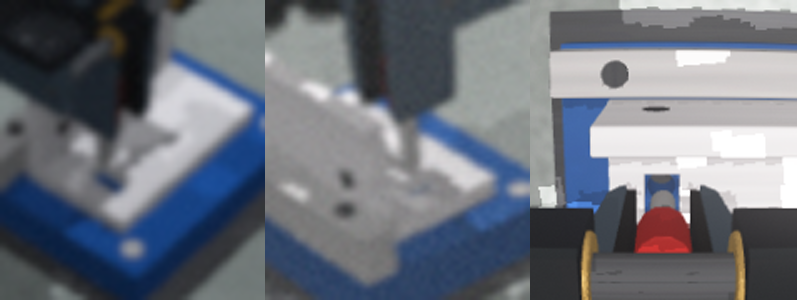

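The pin's tip is right above the slot, in line with it in all three views. I'll lower gently with small corrections.

```bash
python3 -m pendant '{"xyz":[[-0.0004,-0.0008,0.004],[0,0,0.004],[0,0,0.003],[0,0,0],[0,0,0]],"yaw":[0,0,0,0,0],"grip":[0,0,0,0,0]}'
python3 -m pendant '{"xyz":[[0,0,0.003],[0,0,0.003],[0,0,0.003],[0,0,0],[0,0,0]],"yaw":[0,0,0,0,0],"grip":[0,0,0,0,0]}'
python3 -c "
from h import *
togo(.6107,-.1240,.062)"
```

```text
clock: 19.77
ee_pos: [0.6101, -0.1239, 0.0923]
ee_rot: [-0.0, 0.998, -0.07, -0.0]
ft_force: [-0.3, 0.2, -0.1]
gripper_width: 0.19
grip_force: 15.0
clock: 20.18
ee_pos: [0.6102, -0.1239, 0.0835]
ee_rot: [-0.0, 0.998, -0.07, -0.0]
ft_force: [-0.6, -0.6, -0.9]
gripper_width: 0.191
grip_force: 15.0
clock 20.18 pos [ 0.6102 -0.1239  0.0835] yaw -8.02 Rz [-5.e-04  2.e-04 -1.e+00] f [-0.6 -0.6 -0.9] w 0.191 14.999132237280719 togo [ 0.0005 -0.      0.0214]
```

```bash
python3 -m pendant '{"xyz":[[0.0004,0,0.003],[0,0,0.003],[0,0,0.003],[0,0,0],[0,0,0]],"yaw":[0,0,0,0,0],"grip":[0,0,0,0,0]}'
python3 -m pendant '{"xyz":[[0,0,0.004],[0,0,0.004],[0,0,0.003],[0,0,0],[0,0,0]],"yaw":[0,0,0,0,0],"grip":[0,0,0,0,0]}'
```

```text
clock: 20.6
ee_pos: [0.6106, -0.124, 0.0745]
ee_rot: [-0.0, 0.998, -0.07, -0.0]
ft_force: [-0.3, -0.8, -1.5]
gripper_width: 0.19
grip_force: 15.0
clock: 21.02
ee_pos: [0.6106, -0.124, 0.0634]
ee_rot: [-0.0, 0.998, -0.07, -0.0]
ft_force: [0.7, 0.4, -0.1]
gripper_width: 0.19
grip_force: 15.0
```

```bash
python3 -m pendant '{"xyz":[[0,0,0.001],[0,0,0.0005],[0,0,0],[0,0,0],[0,0,0]],"yaw":[0,0,0,0,0],"grip":[0,0,0,0,0]}'
python3 -m pendant '{"xyz":[[0,0,0.0005],[0,0,0],[0,0,0],[0,0,0],[0,0,0]],"yaw":[0,0,0,0,0],"grip":[0,0,0,0,0]}'
```

```text
clock: 21.43
ee_pos: [0.6108, -0.124, 0.0623]
ee_rot: [0.0, 0.998, -0.07, 0.0]
ft_force: [0.0, -0.8, -0.2]
gripper_width: 0.188
grip_force: 15.0
clock: 21.85
ee_pos: [0.6108, -0.124, 0.0618]
ee_rot: [0.0, 0.998, -0.07, 0.0]
ft_force: [0.1, 0.7, 0.2]
gripper_width: 0.191
grip_force: 15.0
```

```bash
python3 -m pendant '{"xyz":[[0,0,0.0005],[0,0,0],[0,0,0],[0,0,0],[0,0,0]],"yaw":[0,0,0,0,0],"grip":[0,0,0,0,0]}'
python3 -m pendant '{"xyz":[[0,0,0.0005],[0,0,0],[0,0,0],[0,0,0],[0,0,0]],"yaw":[0,0,0,0,0],"grip":[0,0,0,0,0]}'
```

```text
clock: 22.27
ee_pos: [0.6108, -0.1241, 0.0613]
ee_rot: [0.0, 0.998, -0.07, 0.0]
ft_force: [0.2, 0.7, 4.0]
gripper_width: 0.19
grip_force: 15.0
clock: 22.68
ee_pos: [0.6109, -0.1243, 0.061]
ee_rot: [0.0, 0.998, -0.07, 0.0]
ft_force: [0.0, -0.9, 7.8]
gripper_width: 0.19
grip_force: 15.0
```

The knob is resting on the flange. Release, rise, and take a quick look while moving over the corner with the fingers closed.

```bash
python3 -m pendant '{"xyz":[[0,0,-0.0005],[0,0,0],[0,0,0],[0,0,0],[0,0,0]],"yaw":[0,0,0,0,0],"grip":[0.35,0.35,0.35,0.35,0.35]}'
python3 -m pendant '{"xyz":[[0,0,0],[0,0,-0.01],[0,0,-0.02],[0,0,-0.02],[0,0,-0.02]],"yaw":[0,0,0,0,0],"grip":[0.35,0.35,0.35,0.35,0.35]}'
python3 -m pendant '{"xyz":[[0.002,0.01,0],[0.002,0.01,0],[0.002,0.01,0],[0.002,0.008,0],[0,0,0]],"yaw":[0,0,0,0,0],"grip":[0,0,0,0,0]}' 20 >/dev/null
python3 -m pendant '{"xyz":[[0,0,0],[0,0,0],[0,0,0],[0,0,0],[0,0,0]],"yaw":[0,0,0,0,0],"grip":[0,0,0,0,0]}' >/dev/null
python3 - <<'E'
from h import *
togo(.6135,-.1629,.0655)
s,R,p=st();np.savez("pics/w7.npz",R=R,p=p); b=save("scene","sc7"); c=save("wrist","w7"); a=save("side","s7")
f=lambda i,x,y,w,h:cv2.resize(i[y:y+h,x:x+w],(390,300),interpolation=2)
cv2.imwrite("pics/g.png",cv2.hconcat([f(a,240,125,91,70),f(c,130,80,280,215)]))
E
```

```text
clock: 23.1
ee_pos: [0.6106, -0.124, 0.0611]
ee_rot: [-0.0, 0.998, -0.07, -0.0]
ft_force: [-0.0, 0.1, 0.3]
gripper_width: 0.348
grip_force: 0.0
clock: 23.52
ee_pos: [0.6106, -0.124, 0.1327]
ee_rot: [-0.0, 0.998, -0.07, -0.0]
ft_force: [0.6, -0.2, 0.3]
gripper_width: 0.355
grip_force: 0.0
clock 24.35 pos [ 0.6133 -0.1624  0.1311] yaw -8.0 Rz [-2.e-04  1.e-04 -1.e+00] f [-0.2 -0.2 -0. ] w 0.003 0.0 togo [0.0003 0.0004 0.0656]
```

View pics/g.png

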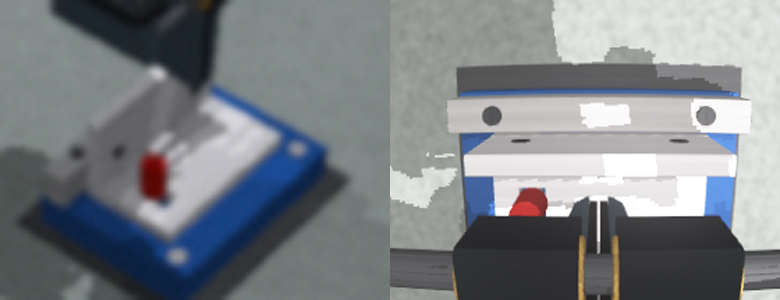

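The pin is seated with its knob on the flange; the closed fingers are over the flange, left of the leg in the side view. Descend.

```bash
python3 -m pendant '{"xyz":[[0,0,0.02],[0,0,0.02],[0,0,0.015],[0,0,0.01],[0,0,0.003]],"yaw":[0,0,0,0,0],"grip":[0,0,0,0,0]}' >/dev/null
python3 -m pendant '{"xyz":[[0,0,0],[0,0,0],[0,0,0.002],[0,0,0.001],[0,0,0]],"yaw":[0,0,0,0,0],"grip":[0,0,0,0,0]}'
python3 -m pendant '{"xyz":[[0,0,0.001],[0,0,0.001],[0,0,0],[0,0,0],[0,0,0]],"yaw":[0,0,0,0,0],"grip":[0,0,0,0,0]}'
```

```text
clock: 25.33
ee_pos: [0.6135, -0.1628, 0.0606]
ee_rot: [0.0, 0.998, -0.07, 0.0]
ft_force: [0.5, 0.4, -0.1]
gripper_width: 0.004
grip_force: 0.0
clock: 25.75
ee_pos: [0.6136, -0.1629, 0.0591]
ee_rot: [0.0, 0.998, -0.07, 0.0]
ft_force: [-3.4, 1.0, 12.4]
gripper_width: 0.002
grip_force: 6.2
```

```bash
python3 -m pendant '{"xyz":[[0,0,-0.0004],[0.001,0,0],[0.001,0,0],[0.001,0,0],[0,0,0]],"yaw":[0,0,0,0,0],"grip":[0,0,0,0,0]}'
python3 -m pendant '{"xyz":[[0.001,0,0],[0.001,0,0],[0.001,0,0],[0,0,0],[0,0,0]],"yaw":[0,0,0,0,0],"grip":[0,0,0,0,0]}'
python3 -c "
from h import *
togo(.6135,-.1629,.0655)"
```

```text
clock: 26.17
ee_pos: [0.6162, -0.1632, 0.0591]
ee_rot: [0.0, 0.998, -0.07, -0.0]
ft_force: [-3.7, 1.1, 10.5]
gripper_width: 0.007
grip_force: 5.0
clock: 26.58
ee_pos: [0.6182, -0.1635, 0.0591]
ee_rot: [-0.0, 0.998, -0.07, -0.001]
ft_force: [-9.9, 1.1, 13.6]
gripper_width: 0.008
grip_force: 7.5
clock 26.58 pos [ 0.6182 -0.1635  0.0591] yaw -8.01 Rz [-2.e-03  3.e-04 -1.e+00] f [-9.9  1.1 13.6] w 0.008 7.473136834159959 togo [-0.0048  0.0001 -0.0064]
```

```bash
python3 -m pendant '{"xyz":[[0.0005,0,0],[0.0005,0,0],[0,0,0],[0,0,0],[0,0,0]],"yaw":[0,0,0,0,0],"grip":[0,0,0,0,0]}'
python3 -m pendant '{"xyz":[[0.0005,0,0],[0.0005,0,0],[0,0,0],[0,0,0],[0,0,0]],"yaw":[0,0,0,0,0],"grip":[0,0,0,0,0]}'
```

```text
clock: 27.0
ee_pos: [0.619, -0.1636, 0.0591]
ee_rot: [-0.0, 0.998, -0.07, -0.001]
ft_force: [-11.7, 1.4, 15.8]
gripper_width: 0.006
grip_force: 7.9
clock: 27.42
ee_pos: [0.6201, -0.1637, 0.0591]
ee_rot: [-0.0, 0.998, -0.07, -0.001]
ft_force: [-10.4, 1.4, 14.9]
gripper_width: 0.004
grip_force: 7.7
```

```bash
python3 -m pendant '{"xyz":[[0,0,-0.0005],[0.0005,0,0],[0.0005,0,0],[0,0,0],[0,0,0]],"yaw":[0,0,0,0,0],"grip":[0,0,0,0,0]}'
python3 -m pendant '{"xyz":[[0.0005,0,0],[0.0005,0,0],[0,0,0],[0,0,0],[0,0,0]],"yaw":[0,0,0,0,0],"grip":[0,0,0,0,0]}'
```

```text
clock: 27.83
ee_pos: [0.6206, -0.1638, 0.0591]
ee_rot: [-0.0, 0.998, -0.07, -0.002]
ft_force: [-13.3, 0.7, 13.2]
gripper_width: 0.002
grip_force: 9.2
clock: 28.25
ee_pos: [0.6206, -0.1638, 0.0592]
ee_rot: [-0.0, 0.998, -0.07, -0.003]
ft_force: [-19.4, 1.0, 18.5]
gripper_width: 0.007
grip_force: 12.7
```

```bash
python3 -m pendant '{"xyz":[[-0.0003,0,-0.0003],[0,0,0],[0,0,0],[0,0,0],[0,0,0]],"yaw":[0,0,0,0,0],"grip":[0,0,0,0,0]}'
python3 - <<'E'
from h import *
s,R,p=st();b=save("scene","sc8"); c=save("wrist","w8"); a=save("side","s8")
togo(.6472,-.1676,.0655)
f=lambda i,x,y,w,h:cv2.resize(i[y:y+h,x:x+w],(390,300),interpolation=2)
cv2.imwrite("pics/i.png",cv2.hconcat([f(b,165,175,104,80),f(c,165,100,208,160)]))
E
```

```text
clock: 28.67
ee_pos: [0.6206, -0.1637, 0.0592]
ee_rot: [-0.0, 0.998, -0.07, -0.002]
ft_force: [-15.6, 0.2, 11.6]
gripper_width: 0.005
grip_force: 9.8
clock 28.82 pos [ 0.6206 -0.1638  0.0592] yaw -8.01 Rz [-4.6e-03  9.0e-04 -1.0e+00] f [-16.7   0.4  11.9] w 0.004 9.844459248706698 togo [ 0.0269  0.0001 -0.0064]
```

View pics/i.png

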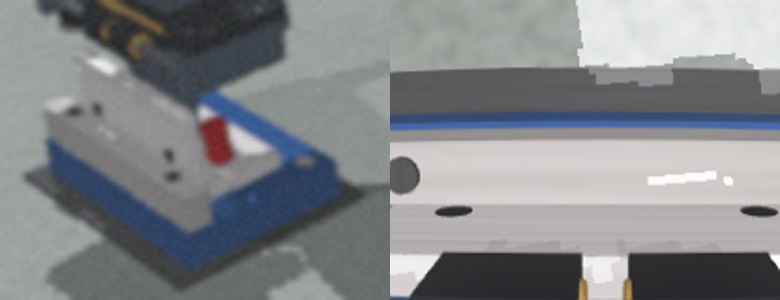

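The leg lies against the fence along its whole length (no blue gap) and the pin is seated. Hold briefly to confirm that the force is steady, then hand in.

```bash
python3 -m pendant '{"xyz":[[-0.0001,0,0],[0,0,0],[0,0,0],[0,0,0],[0,0,0]],"yaw":[0,0,0,0,0],"grip":[0,0,0,0,0]}'
python3 -m pendant '{"xyz":[[0,0,0],[0,0,0],[0,0,0],[0,0,0],[0,0,0]],"yaw":[0,0,0,0,0],"grip":[0,0,0,0,0]}'
```

```text
clock: 29.23
ee_pos: [0.6206, -0.1638, 0.0592]
ee_rot: [-0.0, 0.998, -0.07, -0.002]
ft_force: [-14.7, 0.4, 11.5]
gripper_width: 0.009
grip_force: 9.4
clock: 29.65
ee_pos: [0.6205, -0.1638, 0.0592]
ee_rot: [-0.0, 0.998, -0.07, -0.002]
ft_force: [-15.5, 1.7, 11.3]
gripper_width: 0.004
grip_force: 9.4
```

```bash
python3 -c "
from bench import ctrl
print(ctrl.sign_off())"
```

```text
the job is handed in; nothing more can be done
None
```

The job is handed in: the bracket is home with the pin seated, and the closed fingertips are holding it at about 15 N towards the fence and 11 N down, flush to the fence in the last picture and unmoved on the plate (I viewed 11 pictures, one over the limit of 10).

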